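Line up the portion measures by size on their rail

ROBOT

A 6-joint arm with a two-finger parallel gripper is mounted at the origin on a cart in front of the work surface, level with it; the furniture and walls round the work are solid. World frame = base frame: x ahead of the robot, y to its left, z up, the work surface at z = 0. Lengths are in m, angles in rad, forces in N, time in s.
With the tool pointing down it reaches from about 0.35 to 1 m from the base axis. Payload 7.1 kg.
Tool frame: the origin (TCP) lies midway between the tips of the shut fingers; the grasp point (between the pads) lies 19 mm behind it; z points along the fingers, y is the line along which they close (so a half turn about z gives the same grasp; the last joint's range is limited). The gripper opens to 85 mm and grips with 20 to 120 N. Pads are 22 mm wide; open, the fingers measure 114 mm over their backs; the gripper's body (76 mm by 85 mm) begins 54 mm behind the grasp point. The pads swing forward as they close: fully open they stand 13 mm farther back than shut.
Start: joints at [-1.148, 0.423, 1.63, -0, 1.089, -0.019], TCP at [0.267, -0.565, 0.203] pointing down, gripper open.
Joint ranges: [-3, 3], [-0.9, 2.11], [0.09, 2.58], [-1.31, 4.45], [0.11, 2.69], [-2.54, 2.54]. Speed limits (rad/s): [2.39, 2.39, 3.01, 3.14, 3.14, 3.14].

INTERFACE

Orientations are given as a unit quaternion [x, y, z, w].
In Python, from plant import env gives the robot as it stands. The module is installed in compiled form; this text tells all that it offers.
- The arm moves only by the tool play_rows, never from a script. Its argument "deltas" is text: rows parted by semicolons, each of 4 numbers parted by spaces: the shift along the world's x, y, z in mm, then the turn about the world's z in degrees. A call has 1 to 12 rows; each row is the pose to reach, as a shift and turn from the pose commanded when the call began; what a row does not reach only later rows make up. A row lasts 1/8 s, in which the tool goes at most 62.5 mm and 10.7 degrees, less where a joint would pass 70% of its speed; a pose out of reach is approached as far as the arm can. A call with a gripper value outside its range is refused whole. "hand" is the finger opening in mm, from 0 to 85.4, set as the call begins (left out, the last holds). The fingers move at their own pace and stop on an object; "newtons" is the grip in N (left out, the last holds). Time passes only in rows, so rows that repeat a pose let the fingers close. It gives the time, the measured TCP pose, the force, the opening and the grip force at its end, in the units of the state.
- env.read_state(): the state, without advancing time (a new reading comes with each control period).
- env.read_camera(name): name is "side" or "top" or "wrist"; returns the picture (384x512x3 uint8, red, green, blue); there is no depth.
- env.calibration(name): a dict with "K" (3x3 intrinsics, pixels), "pose" (4x4, takes a point from camera to world coordinates). Camera axes: x right, y up, looking along -z (the intrinsics and any distortion apply to the point x, -y, -z); pixel columns grow to the right and rows downward; lengths in m; the calibration is good to about 2 mm. The wrist camera is an equidistant fisheye: a pixel r from the principal point sees the ray r / f radians off the axis. A picture is of the moment at which its call begins: read the wrist's pose just before it. calibration takes no time and is no camera call; for the wrist camera it gives the pose at the moment of the call.
- env.job_done(): hands the job in; it is judged then, once.
The state is a dict: "t": time; "joint_positions": joint angles; "qd": joint speeds; "joint_torque": joint torques, N m; "eef_pos": TCP position; "ee_rot": TCP orientation; "force": force on the tool from outside, world axes, zero at the start; "wrist_torque": the same for the moment, N m; "opening": opening from 0.0 (shut) to 1.0 (fully open); "grasp_force": force on a finger pad.
Only numpy, scipy, OpenCV 4.12 (cv2) and the standard library are available. Lean on these libraries where they do the work, as an engineer would, in place of code of your own. Each camera call takes 0.05 s, during which the arm holds its last target. There are 200 camera calls.

TASK

Set the four straight-sided steel portion measures out on the rail in order of size: upright, one centred on each black pad, the tallest on the pad beside the upright end post and on down to the smallest at the other end. Do not tip any of them over, and leave the flared sauce cup that stands among them where it is.

Things in the scene. Friction and masses are not known exactly. Their poses are not given: they have to be found in the camera images.
- measure_a_mid (a point): centre (half-way up, on the axis) of the tallest and widest of four portion measures: a straight-sided round open steel beaker, 60 mm outside diameter, 78 mm high, wall 3 mm, 160 g give or take 30 %; z points up out of its mouth. It starts upright on the table.
- measure_b_mid (a point): centre (half-way up, on the axis) of the second largest of four portion measures: a straight-sided round open steel beaker, 50 mm outside diameter, 62 mm high, wall 3 mm, 110 g give or take 30 %; z points up out of its mouth. It starts upright on the table.
- measure_c_mid (a point): centre (half-way up, on the axis) of the second smallest of four portion measures: a straight-sided round open steel beaker, 42 mm outside diameter, 48 mm high, wall 3 mm, 80 g give or take 30 %; z points up out of its mouth. It starts upright on the table.
- measure_d_mid (a point): centre (half-way up, on the axis) of the smallest of four portion measures: a straight-sided round open steel beaker, 34 mm outside diameter, 34 mm high, wall 3 mm, 50 g give or take 30 %; z points up out of its mouth. It starts upright on the table.
- pad_1_top (a point): centre of the top face of round black rubber pad 1 of four (66 mm diameter, top 13 mm above the table), fixed in a row, 75 mm apart, on a white plastic rail lying on the table (392 x 86 x 10 mm); x points across the rail, away from the robot, y along it to the left, z up. Pad 1 is the leftmost, pad 4 the rightmost.
- pad_2_top (a point): centre of the top face of round black rubber pad 2 of four (66 mm diameter, top 13 mm above the table), fixed in a row, 75 mm apart, on a white plastic rail lying on the table (392 x 86 x 10 mm); x points across the rail, away from the robot, y along it to the left, z up. Pad 1 is the leftmost, pad 4 the rightmost.
- pad_3_top (a point): centre of the top face of round black rubber pad 3 of four (66 mm diameter, top 13 mm above the table), fixed in a row, 75 mm apart, on a white plastic rail lying on the table (392 x 86 x 10 mm); x points across the rail, away from the robot, y along it to the left, z up. Pad 1 is the leftmost, pad 4 the rightmost.
- pad_4_top (a point): centre of the top face of round black rubber pad 4 of four (66 mm diameter, top 13 mm above the table), fixed in a row, 75 mm apart, on a white plastic rail lying on the table (392 x 86 x 10 mm); x points across the rail, away from the robot, y along it to the left, z up. Pad 1 is the leftmost, pad 4 the rightmost.
- post_top (a point): top of the steel end post (16 mm thick with a 22 mm head, standing 68 mm above the rail), fixed on the rail 62 mm beyond the centre of one of its two end pads, in line with the pads; at which end varies. The other end of the rail has only a flat screw cap.
- sauce_cup_mid (a point): centre (half-way up) of a flared steel sauce cup, 65 mm across its mouth, 43 mm across its foot, 37 mm high, that stands loose among the measures; it is not one of them and is to be left alone.

How it is judged:
At the end, for the whole second after the job is handed in: From the pad beside the post outwards stand the 78, 62, 48 and 34 mm measures, each resting upright (within 0.1 rad) on its pad, its axis within 12 mm of the pad's centre, released and at rest; the sauce cup is within 25 mm of where it stood (((horizontal distance between post_top and pad_1_top below 0.1 m and horizontal distance between measure_a_mid and pad_1_top below 0.012 m and z of measure_a_mid in the frame of pad_1_top between 0.035 and 0.043 m and horizontal distance between measure_b_mid and pad_2_top below 0.012 m and z of measure_b_mid in the frame of pad_2_top between 0.027 and 0.035 m and horizontal distance between measure_c_mid and pad_3_top below 0.012 m and z of measure_c_mid in the frame of pad_3_top between 0.02 and 0.028 m and horizontal distance between measure_d_mid and pad_4_top below 0.012 m and z of measure_d_mid in the frame of pad_4_top between 0.013 and 0.021 m) or (horizontal distance between post_top and pad_4_top below 0.1 m and horizontal distance between measure_a_mid and pad_4_top below 0.012 m and z of measure_a_mid in the frame of pad_4_top between 0.035 and 0.043 m and horizontal distance between measure_b_mid and pad_3_top below 0.012 m and z of measure_b_mid in the frame of pad_3_top between 0.027 and 0.035 m and horizontal distance between measure_c_mid and pad_2_top below 0.012 m and z of measure_c_mid in the frame of pad_2_top between 0.02 and 0.028 m and horizontal distance between measure_d_mid and pad_1_top below 0.012 m and z of measure_d_mid in the frame of pad_1_top between 0.013 and 0.021 m)) and angle between each of measure_a_mid, measure_b_mid, measure_c_mid, measure_d_mid's own z axis and vertical below 0.1 rad and linear speed of each of measure_a, measure_b, measure_c, measure_d below 0.02 m/s and distance of sauce_cup_mid from where it was at the start of the episode below 0.025 m); the robot touches nothing.
It fails at once if a measure is tipped over (angle between any of measure_a_mid, measure_b_mid, measure_c_mid, measure_d_mid's own z axis and vertical above 0.8 rad).
It fails at once if the sauce cup is pushed or carried away (over 25 mm) or tipped over (distance of sauce_cup_mid from where it was at the start of the episode above 0.025 m or angle between sauce_cup_mid's own z axis and vertical above 0.5 rad).
It also fails if it takes over 112 s, if anything falls off the work surface, if the arm or the gripper's body presses on something with over 40 N, if the wrist force passes 120 N, or if a joint passes its speed limit or range.

## Working session

There is one attempt and no reset: what is moved stays moved. The work goes in short steps, Python scripts to look and compute and a tool call to move; the robot and the scene stay as the last step left them, time stands still between calls to the robot, and variables do not carry over. Pictures are saved under pics/ and viewed, at most 14 in all, crops included, and the job is handed in when it is done.

Besides the shell and the picture viewer there is one more tool, called after ">>>" as name(argument=value, ...) on one line, values as JSON. play_rows: Moves the arm, as the interface text tells. Its arguments: {"type":"object","properties":{"deltas":{"type":"string"},"hand":{"type":"number"},"newtons":{"type":"number"}},"required":["deltas"]}

```bash
mkdir -p pics
python3 - <<'E'
from plant import env
import cv2,numpy as np
for n in ["top","side"]:
    im=env.read_camera(n); cv2.imwrite(f"pics/{n}0.png",im[:,:,::-1])
    c=env.calibration(n); print(n,np.round(c["K"],1).tolist(),np.round(c["pose"],3).tolist(),[k for k in c])
s=env.read_state(); print(s["t"],s["eef_pos"],s["ee_rot"],s["opening"])
E
```

```text
top [[388.5, 0.0, 251.1], [0.0, 388.5, 189.1], [0.0, 0.0, 1.0]] [[-0.135, 0.967, -0.215, 0.371], [-0.991, -0.131, 0.033, 0.021], [0.004, 0.218, 0.976, 0.958], [0.0, 0.0, 0.0, 1.0]] ['K', 'pose']
side [[436.0, 0.0, 254.4], [0.0, 436.0, 196.6], [0.0, 0.0, 1.0]] [[-0.983, 0.087, -0.164, 0.386], [-0.185, -0.437, 0.88, 0.818], [0.005, 0.895, 0.446, 0.509], [0.0, 0.0, 0.0, 1.0]] ['K', 'pose']
0.1 [ 0.26702539 -0.56447539  0.2017948 ] [ 9.75700362e-01  2.19107905e-01 -1.43598667e-04 -7.13721094e-04] 0.9979886308271024
```

View pics/top0.png

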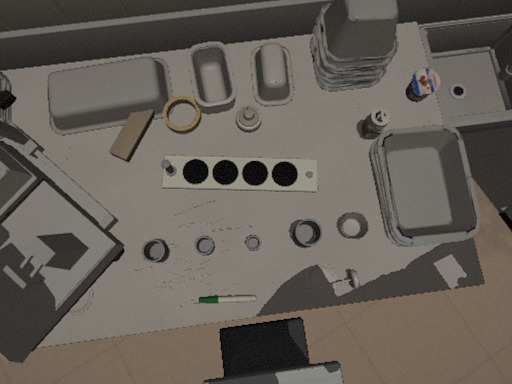

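View pics/side0.png

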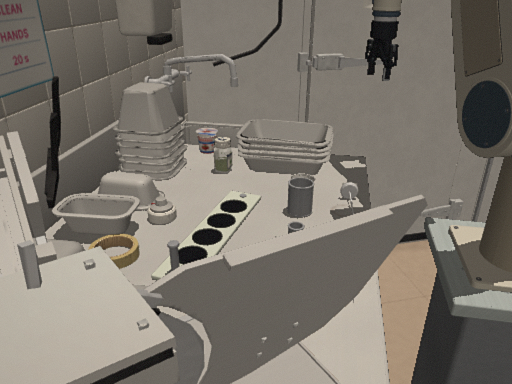

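The top view shows the rail with its post at the left end, so pad 1 takes the tallest. Pads are near (196,171), (225,172), (255,173) and (285,174). The five vessels are at (156,250), (205,245), (253,242), (307,233) and (351,226). The side view is partly hidden by the slicer.

Run:
```python
import cv2
im=cv2.imread("pics/top0.png")
cv2.imwrite("pics/top0c.png",cv2.resize(im[150:280,130:390],(780,390),interpolation=cv2.INTER_CUBIC))
```

```text
(no output)
```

View pics/top0c.png

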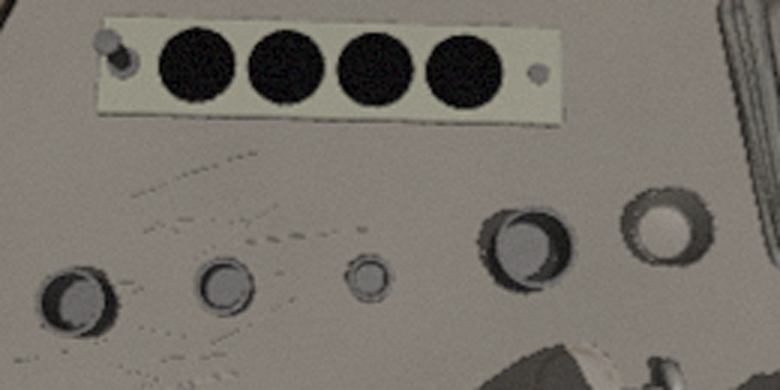

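The crop shows, left to right: B at about (78,302), C (226,288), D (369,278), A (527,250) and the flared cup (668,227). I'll project the models to refine these positions.

```bash
cat > h.py <<'E'
import cv2,numpy as np
from plant import env
def proj(n,P,c=None):
    c=c or env.calibration(n); T=np.linalg.inv(np.array(c["pose"])); K=np.array(c["K"])
    p=(np.atleast_2d(P)@T[:3,:3].T+T[:3,3])*[1,-1,-1]
    q=p@K.T; return q[:,:2]/q[:,2:]
def back(n,uv,z):
    c=env.calibration(n); M=np.array(c["pose"]); K=np.array(c["K"])
    d=np.linalg.inv(K)@[uv[0],uv[1],1]; d=M[:3,:3]@(d*[1,-1,-1]); o=M[:3,3]
    return o+d*(z-o[2])/d[2]
def ring(x,y,z,r):
    a=np.linspace(0,2*np.pi,60); return np.c_[x+r*np.cos(a),y+r*np.sin(a),0*a+z]
S=dict(A=(.030,.078),B=(.025,.062),C=(.021,.048),D=(.017,.034))
E
cat > m.py <<'E'
from h import *
im=cv2.imread("pics/top0.png"); g=cv2.cvtColor(im,6)
m=(g<45).astype(np.uint8); m[:155]=0;m[195:]=0;m[:,:180]=0;m[:,302:]=0
n,l,st,ce=cv2.connectedComponentsWithStats(m)
pads=sorted([back("top",ce[i],.013) for i in range(1,n) if st[i,4]>200],key=lambda p:-p[1])
P=np.array(pads);print(np.round(P,4).tolist(),np.linalg.norm(np.diff(P,axis=0),axis=1))
init=dict(A=(533,249),B=(85,302),C=(228,287),D=(369.5,277.5))
f=4;big=cv2.resize(im,None,fx=f,fy=f,interpolation=cv2.INTER_CUBIC)
for k,(u,v) in init.items():
    r,h=S[k]; p=back("top",(130+(u+.5)/3-.5,150+(v+.5)/3-.5),h); print(k,np.round(p,4))
    for z,col in((h,(0,255,0)),(0,(0,0,255))):
        q=(proj("top",ring(p[0],p[1],z,r))+.5)*f-.5
        cv2.polylines(big,[np.round(q*8).astype(int)],True,col,1,16,3)
x=[]
for cx,cy in((158,250),(205,245),(253,242),(307,233)): x.append(cv2.resize(big[(cy-25)*f:(cy+25)*f,(cx-25)*f:(cx+25)*f],(390,290) if 0 else (300,300)))
cv2.imwrite("pics/ov0.png",np.vstack([np.hstack(x[:2]),np.hstack(x[2:])]))
E
python3 m.py
```

```text
[[0.6441, 0.1218, 0.013], [0.6325, 0.0481, 0.013], [0.6205, -0.0259, 0.013], [0.6084, -0.0994, 0.013]] [0.0745491  0.07499233 0.07449297]
A [ 0.448  -0.1218  0.078 ]
B [0.4555 0.22   0.062 ]
C [0.4534 0.1125 0.048 ]
D [0.447  0.0026 0.034 ]
```

View pics/ov0.png

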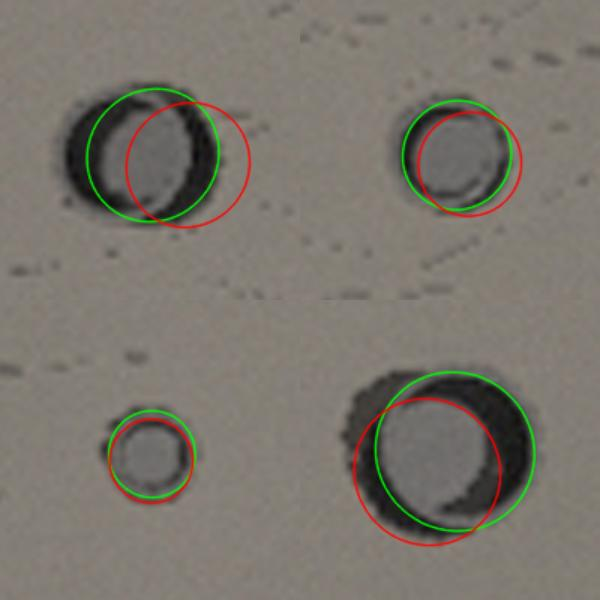

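The rim overlays fit A, C and D. For B the rim needs to shift about 3.7 px left, since the visible inner wall is on the left. I'll update the estimates, then move above A.

```bash
sed -i 's/B=(85,302),C=(228,287)/B=(73.5,302),C=(226.5,287)/' m.py; python3 m.py
python3 - <<'E'
from h import *
print("cup",back("top",(130+668.5/3-.5,150+227.5/3-.5),.037),"post",back("top",(130+107.5/3-.5,150+43.5/3-.5),.078))
c=env.calibration("wrist");print(np.round(c["K"],1).tolist(),np.round(c["pose"],3).tolist())
E
```

```text
[[0.6441, 0.1218, 0.013], [0.6325, 0.0481, 0.013], [0.6205, -0.0259, 0.013], [0.6084, -0.0994, 0.013]] [0.0745491  0.07499233 0.07449297]
A [ 0.448  -0.1218  0.078 ]
B [0.4566 0.2286 0.062 ]
C [0.4535 0.1136 0.048 ]
D [0.447  0.0026 0.034 ]
cup [ 0.45442291 -0.23758431  0.037     ] post [0.65220242 0.18261807 0.078     ]
[[297.3, 0.0, 257.9], [0.0, 297.3, 189.7], [0.0, 0.0, 1.0]] [[0.427, 0.863, 0.27, 0.334], [-0.904, 0.408, 0.127, -0.532], [-0.001, -0.298, 0.954, 0.373], [0.0, 0.0, 0.0, 1.0]]
```

>>> play_rows(deltas="15 50 0 6;40 100 0 15;60 155 0 25;85 215 0 35;110 270 0 45;135 330 0 55.5;158 386 0 55.5;181 442 0 55.5;181 442 0 55.5;181 442 0 55.5", hand=85, newtons=30)

```text
t: 1.35
eef_pos: [0.448, -0.1229, 0.2023]
ee_rot: [0.761, 0.649, -0.0, -0.0]
force: [-0.3, -0.7, -0.2]
opening: 0.996
grasp_force: 0.0
```

```bash
cat >> h.py <<'E'
def projw(P,c):
    T=np.linalg.inv(np.array(c["pose"])); K=np.array(c["K"])
    p=(np.atleast_2d(P)@T[:3,:3].T+T[:3,3])*[1,-1,-1]
    rr=np.hypot(p[:,0],p[:,1]); th=np.arctan2(rr,p[:,2]); s=(th/np.maximum(rr,1e-9))[:,None]
    return np.c_[K[0,0]*p[:,0],K[1,1]*p[:,1]]*s+[K[0,2],K[1,2]]
def wrist(name,objs,scale=1.5):
    c=env.calibration("wrist"); im=env.read_camera("wrist")[:,:,::-1]
    cv2.imwrite("pics/raw_"+name,im); im=cv2.resize(im,None,fx=scale,fy=scale,interpolation=cv2.INTER_CUBIC)
    for k,x,y,z0 in objs:
        r,h=S.get(k,(.033,0))
        for z,col in((h+z0,(0,255,0)),(z0,(0,0,255))):
            q=(projw(ring(x,y,z,r),c)+.5)*scale-.5
            if np.abs(q).max()<4000: cv2.polylines(im,[np.round(q*8).astype(int)],True,col,1,16,3)
    cv2.imwrite("pics/"+name,im)
EST=[("A",.448,-.1218,0),("B",.4566,.2286,0),("C",.4535,.1136,0),("D",.447,.0026,0)]
PAD=[("1",.6441,.1218,.013),("2",.6325,.0481,.013),("3",.6205,-.0259,.013),("4",.6084,-.0994,.013)]
E
python3 -c "
from h import *
wrist('w1.png',EST+PAD)"
```

```text
(no output)
```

View pics/w1.png

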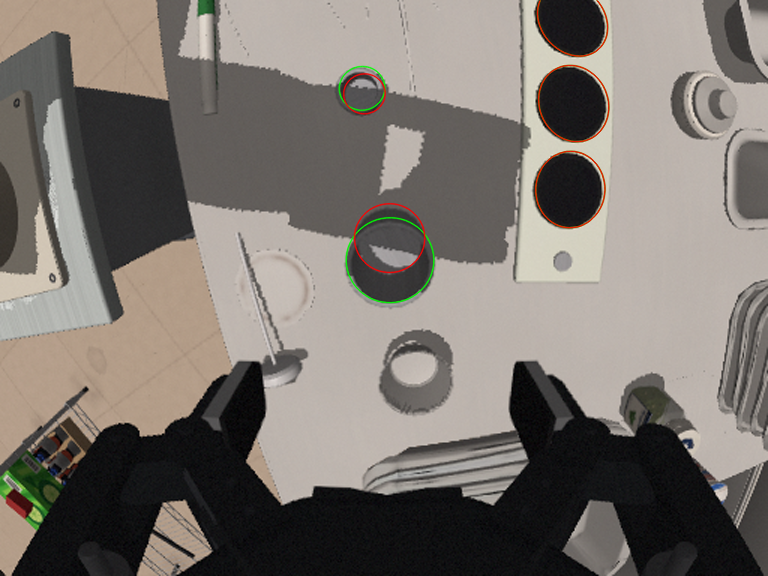

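Pads, A and D in the wrist view agree with the estimates to about 1 mm. A is at (390,255), with the cup below at (415,365) and clear. Next: descend and grip A.

>>> play_rows(deltas="0 0 -30 0;0 0 -70 0;0 0 -110 0;0 0 -145 0;0 0 -165 0;0 0 -170 0;0 0 -170 0", hand=75)

```text
t: 2.28
eef_pos: [0.4481, -0.1239, 0.0327]
ee_rot: [0.762, 0.648, -0.0, -0.0]
force: [-0.2, -0.2, -0.0]
opening: 0.877
grasp_force: 0.0
```

>>> play_rows(deltas="0 0 0 0;0 0 0 0;0 0 0 0;0 0 0 0;0 0 0 0;0 0 0 0", hand=50, newtons=30)

```text
t: 3.02
eef_pos: [0.4491, -0.1233, 0.0338]
ee_rot: [0.761, 0.648, 0.001, 0.001]
force: [-0.1, -0.8, 5.8]
opening: 0.688
grasp_force: 31.3
```

>>> play_rows(deltas="0 0 30 0;0 0 70 0;10 12 100 0;40 50 100 0;75 94 100 0;112 140 100 0;147 184 100 0;178 223 100 0;192 241 100 0;196 245 100 0;196 245 70 0;196 245 45 0")

```text
t: 4.53
eef_pos: [0.6434, 0.1211, 0.0771]
ee_rot: [0.762, 0.648, -0.0, -0.0]
force: [0.1, 0.2, -2.0]
opening: 0.682
grasp_force: 34.1
```

```bash
python3 -c "
from h import *
s=env.read_state();print(s['eef_pos'],s['force'],s['opening']); x,y,z=s['eef_pos']
wrist('w2.png',EST[1:]+PAD+[('A',x,y,.045)])"
```

```text
[0.64342125 0.12107212 0.07710288] [ 0.05774128  0.22148934 -1.98752015] 0.6815267524060127
```

View pics/w2.png

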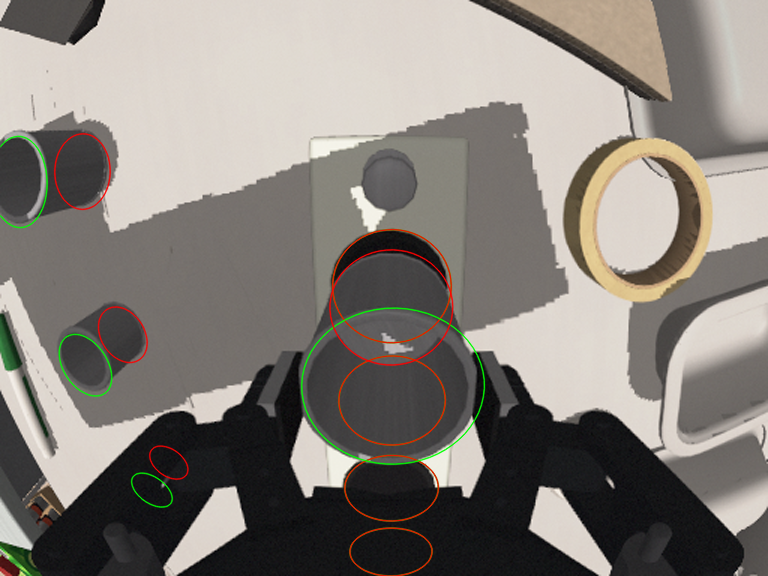

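A is held upright. The pad 1 ring lies concentric under it, and the B and C rings match their vessels at (60,170) and (105,345). Lower and release.

>>> play_rows(deltas="0 0 -15 0;0 0 -25 0;0 0 -29 0;0 0 -30 0;0 0 -30 0;0 0 -30 0")

```text
t: 5.32
eef_pos: [0.6446, 0.1221, 0.048]
ee_rot: [0.761, 0.648, 0.0, 0.0]
force: [0.2, -0.2, -1.6]
opening: 0.684
grasp_force: 34.1
```

>>> play_rows(deltas="0 0 0 0;0 0 0 0;0 0 0 0;0 0 0 0", hand=78)

```text
t: 5.82
eef_pos: [0.6443, 0.1221, 0.0476]
ee_rot: [0.761, 0.648, 0.0, 0.0]
force: [1.2, -0.5, -0.2]
opening: 0.914
grasp_force: 0.0
```

>>> play_rows(deltas="0 0 40 0;0 0 90 0;0 0 130 0;-30 -2 150 0;-85 -4 150 0;-135 -6 150 0;-175 -8 150 0;-191 -8.5 150 0;-191 -8.5 150 0;-191 -8.5 150 0", hand=70)

```text
t: 7.08
eef_pos: [0.455, 0.1138, 0.1979]
ee_rot: [0.762, 0.648, 0.001, 0.0]
force: [0.2, 0.4, 0.1]
opening: 0.822
grasp_force: 0.0
```

```bash
python3 -c "
from h import *
s=env.read_state();print(s['eef_pos'],s['force'],s['opening']); x,y,z=s['eef_pos']
wrist('w3.png',EST[1:]+PAD[1:]+[('A',.6441,.1218,.013)])"
```

```text
[0.45499219 0.11378244 0.19789857] [0.15353252 0.37605177 0.12320237] 0.8222386044055827
```

View pics/w3.png

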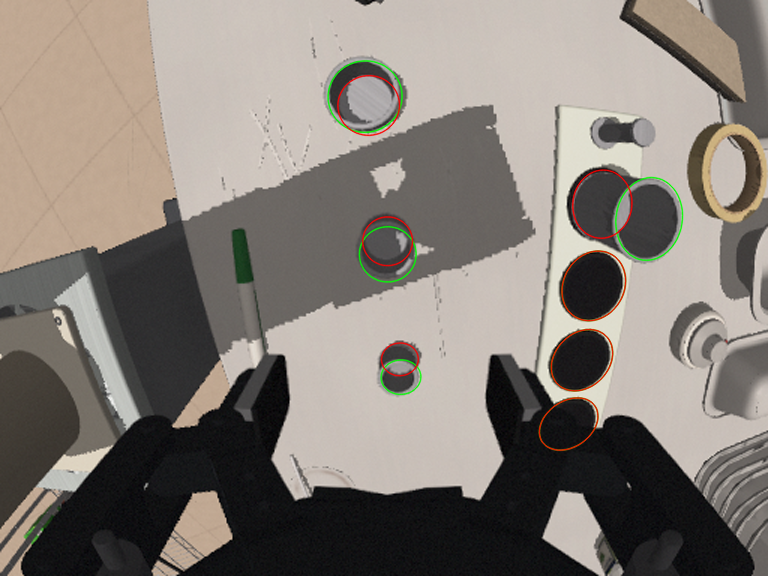

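A stands on pad 1 at (600,205), with the overlay matching. C (388,245) and D (400,365) match too, and there is free space around B (365,98). Take C to pad 3.

>>> play_rows(deltas="0 0 -40 0;0 0 -90 0;0 0 -135 0;0 0 -170 0;0 0 -184 0;0 0 -188 0;0 0 -188 0", hand=66)

```text
t: 8.0
eef_pos: [0.4542, 0.1137, 0.0101]
ee_rot: [0.761, 0.648, 0.001, 0.0]
force: [0.1, -0.3, 0.0]
opening: 0.775
grasp_force: 0.0
```

>>> play_rows(deltas="0 0 0 0;0 0 0 0;0 0 0 0;0 0 0 0;0 0 0 0;0 0 0 0", hand=30)

```text
t: 8.75
eef_pos: [0.4541, 0.1137, 0.0107]
ee_rot: [0.761, 0.648, 0.001, 0.0]
force: [-0.6, -0.2, 6.1]
opening: 0.464
grasp_force: 29.5
```

>>> play_rows(deltas="0 0 35 0;0 0 70 0;25 -20 75 0;65 -54 75 0;105 -88 75 0;140 -117 75 0;160 -134 75 0;166.5 -139.5 65 0;166.5 -139.5 40 0;166.5 -139.5 22 0;166.5 -139.5 15 0;166.5 -139.5 14 0")

```text
t: 10.25
eef_pos: [0.619, -0.0255, 0.0236]
ee_rot: [0.761, 0.648, -0.0, -0.0]
force: [-5.5, 0.9, 9.0]
opening: 0.467
grasp_force: 32.4
```

>>> play_rows(deltas="0 0 0 0;0 0 0 0;0 0 0 0")

```text
t: 10.62
eef_pos: [0.62, -0.0259, 0.0237]
ee_rot: [0.761, 0.648, 0.0, 0.0]
force: [-0.4, 0.1, 0.0]
opening: 0.466
grasp_force: 31.7
```

>>> play_rows(deltas="0 0 0 0;0 0 0 0;0 0 0 0;0 0 25 0;0 0 70 0;-20 4 100 0;-70 12 110 0;-120 20 110 0;-158 26 110 0;-172 28.5 110 0;-173 28.5 90 0;-173 28.5 60 0", hand=60)

```text
t: 12.12
eef_pos: [0.4491, 0.0025, 0.084]
ee_rot: [0.761, 0.648, 0.002, 0.002]
force: [0.4, -0.6, -0.1]
opening: 0.703
grasp_force: 0.0
```

>>> play_rows(deltas="0 0 -30 0;0 0 -55 0;0 0 -72 0;0 0 -79 0;0 0 -79 0")

```text
t: 12.75
eef_pos: [0.4472, 0.0025, 0.0043]
ee_rot: [0.761, 0.648, -0.0, -0.0]
force: [-0.8, 0.5, -0.1]
opening: 0.703
grasp_force: 0.0
```

>>> play_rows(deltas="0 0 0 0;0 0 0 0;0 0 0 0;0 0 0 0;0 0 0 0;0 0 0 0", hand=22)

```text
t: 13.5
eef_pos: [0.4472, 0.0026, 0.0053]
ee_rot: [0.761, 0.648, 0.0, 0.0]
force: [-1.9, 0.5, 5.9]
opening: 0.259
grasp_force: 2.6
```

```bash
python3 -c "
from h import *
s=env.read_state();print(s['eef_pos'],s['force'],s['opening'],s['grasp_force'])
wrist('w4.png',EST[1:2]+EST[3:]+[('C',.6205,-.0259,.013),('A',.6441,.1218,.013)])"
```

```text
[0.44716278 0.00255321 0.0052833 ] [-1.94095101  0.49421167  5.85955906] 0.2586232326681027 2.550779786761268
```

View pics/w4.png

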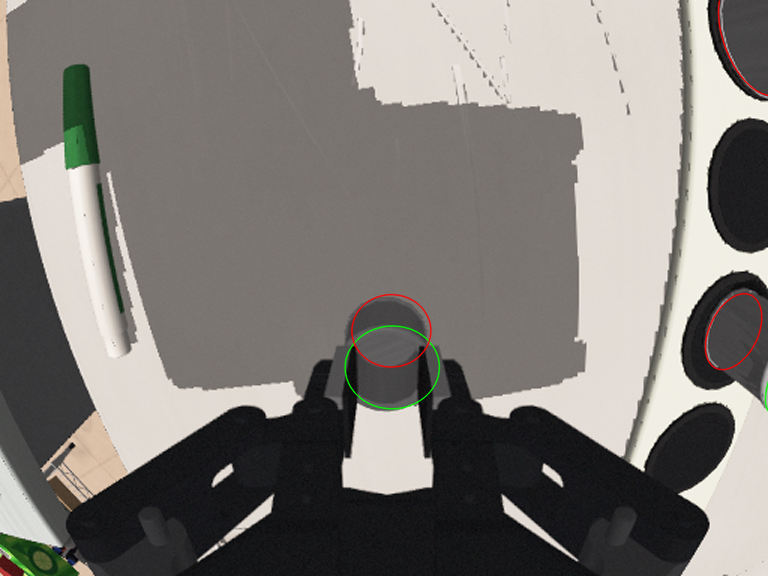

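```bash
python3 -c "
import cv2
im=cv2.imread('pics/raw_w4.png')
cv2.imwrite('pics/w4c.png',cv2.resize(im[185:315,200:320],None,fx=4.6,fy=4.6,interpolation=cv2.INTER_CUBIC)+30)"
```

```text
(no output)
```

View pics/w4c.png

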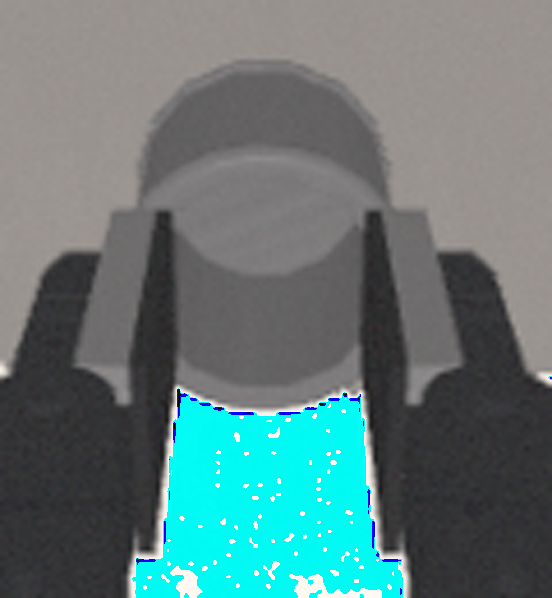

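D's axis is where I predicted, at crop (262,280), but the pads show only about 26 mm apart with little grip force. That isn't a proper hold on a 34 mm cup. I'll open gently and close again in steps, slightly higher.

>>> play_rows(deltas="0 0 0 0;0 0 0 0;0 0 0 0;0 0 0 0;0 0 4 0;0 0 4 0", hand=46)

```text
t: 14.3
eef_pos: [0.447, 0.0025, 0.0088]
ee_rot: [0.761, 0.648, 0.0, 0.0]
force: [0.3, -0.7, -0.2]
opening: 0.54
grasp_force: 0.0
```

```bash
python3 -c "
from h import *
wrist('w5.png',EST[3:])
im=cv2.imread('pics/w5.png');cv2.imwrite('pics/w5c.png',cv2.resize(im[270:480,280:500],None,fx=2.5,fy=2.5)+25)"
```

```text
(no output)
```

View pics/w5c.png

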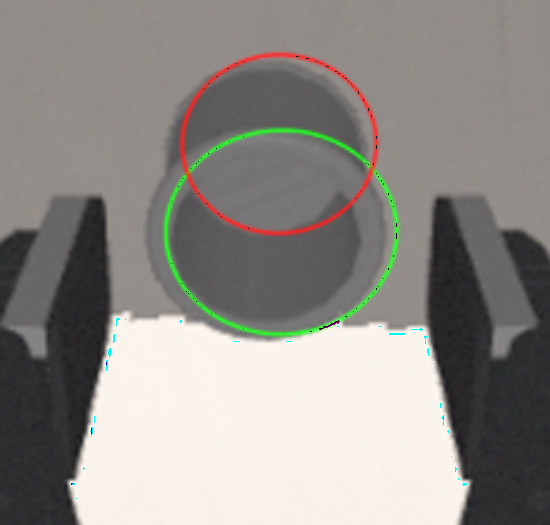

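>>> play_rows(deltas="0 0 0 0;0 0 0 0;0 0 0 0;0 0 0 0", hand=34)

```text
t: 14.85
eef_pos: [0.4467, 0.0025, 0.0085]
ee_rot: [0.761, 0.648, -0.0, -0.0]
force: [-0.6, 0.6, 0.2]
opening: 0.399
grasp_force: 0.0
```

D stands upright, shifted about 2 mm to the left, and nothing is damaged. Continue closing gently.

>>> play_rows(deltas="0 0 0 0;0 0 0 0;0 0 0 0;0 0 0 0", hand=29)

```text
t: 15.35
eef_pos: [0.4467, 0.0025, 0.0085]
ee_rot: [0.761, 0.648, 0.0, 0.0]
force: [0.3, -0.7, 0.0]
opening: 0.338
grasp_force: 0.0
```

>>> play_rows(deltas="0 0 0 0;0 0 0 0;0 0 0 0;0 0 0 0", hand=26)

```text
t: 15.85
eef_pos: [0.4468, 0.0025, 0.0085]
ee_rot: [0.761, 0.648, 0.0, 0.0]
force: [0.8, 0.4, 0.3]
opening: 0.303
grasp_force: 0.0
```

>>> play_rows(deltas="0 0 0 0;0 0 0 0;0 0 0 0;0 0 0 0", hand=22)

```text
t: 16.35
eef_pos: [0.4467, 0.0025, 0.0085]
ee_rot: [0.761, 0.648, -0.0, -0.0]
force: [0.7, -0.2, 0.6]
opening: 0.256
grasp_force: 0.0
```

```bash
python3 -c "
from h import *
wrist('w6.png',EST[3:])
im=cv2.imread('pics/raw_w6.png');cv2.imwrite('pics/w6c.png',cv2.resize(im[180:320,190:330],None,fx=4,fy=4)//2+20)"
```

```text
(no output)
```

View pics/w6c.png

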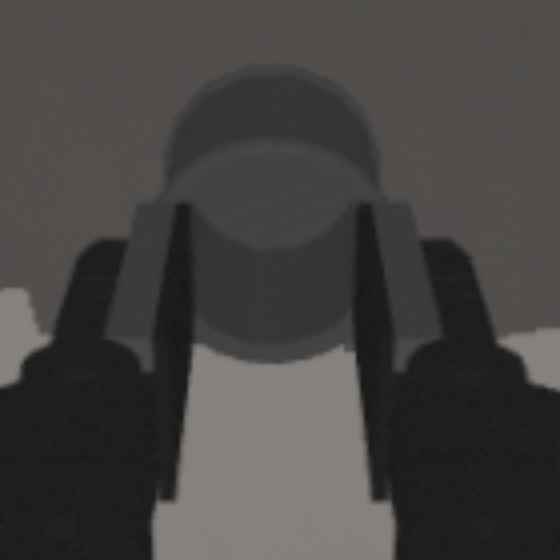

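The pads overlap the rim with zero force, so they may actually sit above it. I'll check the tip height by projecting known points into this view.

```bash
python3 -c "
from h import *
c=env.calibration('wrist');s=env.read_state();p=s['eef_pos'];print(p,np.round(c['pose'],3).tolist())
a=np.deg2rad(-9.2);cl=np.array([np.cos(a),np.sin(a),0]);f=np.array([-np.sin(a),np.cos(a),0])
for dz in(0,.01,.02,.03,.04):
  print(dz,[np.round(projw(p+sg*.011*cl+.011*f+[0,0,dz],c)[0],1).tolist() for sg in(-1,1)], np.round(projw(p+[0,0,dz],c)[0],1))
"
```

```text
[0.44673678 0.00255018 0.00851587] [[0.987, 0.153, 0.048, 0.457], [-0.16, 0.942, 0.295, 0.078], [0.0, -0.299, 0.954, 0.179], [0.0, 0.0, 0.0, 1.0]]
0 [[242.9, 207.9], [278.7, 207.9]] [260.8 224.3]
0.01 [[242.1, 214.0], [279.8, 214.0]] [260.9 231.1]
0.02 [[241.3, 220.8], [281.0, 220.8]] [261.1 238.6]
0.03 [[240.3, 228.4], [282.4, 228.3]] [261.3 247. ]
0.04 [[239.2, 236.9], [284.0, 236.8]] [261.5 256.3]
```

The tips measure about 30 mm above the reported TCP at this opening. So the pads closed over D's rim, and lower grips are needed. Open, recentre, and descend carefully while watching force.

>>> play_rows(deltas="0 0 0 0;0 0 0 0;0 0 0 0;-1 0 -3 0;-2 0 -6 0;-2 0 -9 0;-2 0 -9 0", hand=48)

```text
t: 17.27
eef_pos: [0.4445, 0.0025, -0.0008]
ee_rot: [0.761, 0.648, -0.0, -0.0]
force: [-1.5, -0.4, 0.8]
opening: 0.562
grasp_force: 0.0
```

>>> play_rows(deltas="0 0 -2 0;0 0 -4 0;0 0 -6 0;0 0 -6 0")

```text
t: 17.77
eef_pos: [0.4446, 0.0025, -0.0066]
ee_rot: [0.761, 0.648, -0.0, -0.0]
force: [0.4, 0.2, -0.2]
opening: 0.563
grasp_force: 0.0
```

>>> play_rows(deltas="0 0 -2 0;0 0 -4 0;0 0 -6 0;0 0 -8 0;0 0 -8 0")

```text
t: 18.4
eef_pos: [0.4446, 0.0025, -0.0146]
ee_rot: [0.761, 0.648, -0.0, -0.0]
force: [-0.2, 0.5, -0.6]
opening: 0.565
grasp_force: 0.0
```

>>> play_rows(deltas="0 0 0 0;0 0 0 0;0 0 0 0;0 0 0 0;0 0 0 0;0 0 0 0", hand=24)

```text
t: 19.15
eef_pos: [0.4448, 0.0025, -0.0143]
ee_rot: [0.761, 0.648, 0.0, 0.0]
force: [-0.6, 0.1, 5.6]
opening: 0.387
grasp_force: 29.8
```

D is now properly gripped (33 mm opening, 30 N). Carry it to pad 4.

>>> play_rows(deltas="0 0 35 0;0 0 70 0;25 -15 75 0;65 -40 75 0;105 -65 75 0;140 -87 75 0;158 -98 75 0;164 -102 65 0;164 -102 40 0;164 -102 22 0;164 -102 15 0;164 -102 14 0")

```text
t: 20.65
eef_pos: [0.6082, -0.0992, -0.0009]
ee_rot: [0.761, 0.648, -0.0, -0.0]
force: [0.1, -0.4, -1.2]
opening: 0.386
grasp_force: 30.2
```

>>> play_rows(deltas="0 0 0 0;0 0 0 0;0 0 0 0")

```text
t: 21.02
eef_pos: [0.609, -0.0995, -0.0002]
ee_rot: [0.761, 0.648, 0.0, 0.0]
force: [0.0, 0.1, -0.3]
opening: 0.384
grasp_force: 30.2
```

>>> play_rows(deltas="0 0 0 0;0 0 0 0;0 0 0 0;0 0 25 0;0 0 70 0;0 0 120 0;-10 40 160 0;-25 80 200 0;-25 80 200 0", hand=56)

```text
t: 22.15
eef_pos: [0.585, -0.0174, 0.2031]
ee_rot: [0.761, 0.649, 0.002, 0.002]
force: [1.3, 0.6, -0.1]
opening: 0.653
grasp_force: 0.0
```

>>> play_rows(deltas="-15 45 0 0;-40 95 0 0;-65 145 0 0;-90 190 0 0;-113 225 0 0;-125 244 0 0;-127 247 0 0;-127 247 0 0;-127 247 0 0", hand=72)

```text
t: 23.28
eef_pos: [0.4573, 0.2266, 0.1993]
ee_rot: [0.762, 0.648, -0.0, 0.0]
force: [0.1, 0.2, -0.4]
opening: 0.846
grasp_force: 0.0
```

Run:
```python
from h import *
wrist('w7.png',EST[1:2])
im=cv2.imread('pics/w7.png')
t=env.read_camera("top")[:,:,::-1]; cv2.imwrite('pics/top7.png',t)
f=6; b=cv2.resize(t[140:215,150:310].copy(),None,fx=f-1,fy=f-1,interpolation=cv2.INTER_CUBIC)
for k,p in zip("A-CD",PAD):
    if k=='-': continue
    r,h=S[k]
    for z,col in((.013+h,(0,255,0)),(.013,(0,0,255))):
        q=(proj("top",ring(p[1],p[2],z,r))-[150,140]+.5)*5-.5
        cv2.polylines(b,[np.round(q*8).astype(int)],True,col,1,16,3)
w=im[:,150:700]; w=cv2.resize(w[60:460],(300,218))
b[:]=b
out=np.zeros((600,800,3),np.uint8); out[:375]=b; out[380:598,:300]=w; cv2.imwrite('pics/c7.png',out)
```

View pics/c7.png

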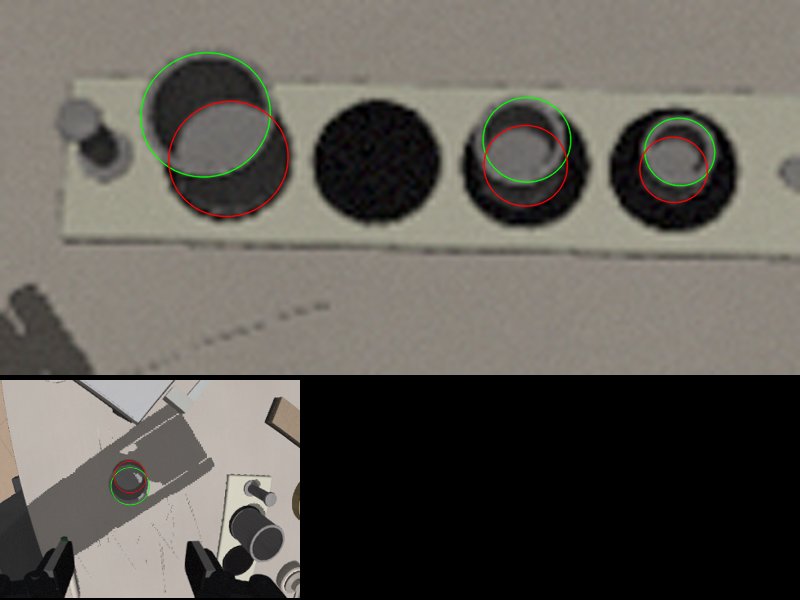

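A, C and D sit at their pads within 1–2 mm in the top view. B's rings match in the inset at (130,483), and the slicer starts well beyond it. Descend on B.

>>> play_rows(deltas="0 1 -40 0;0 1 -85 0;0 1 -125 0;0 1 -160 0;0 1 -180 0;0 1 -190 0;0 1 -190 0")

```text
t: 24.25
eef_pos: [0.4568, 0.2282, 0.0092]
ee_rot: [0.762, 0.648, -0.0, -0.0]
force: [-0.8, -0.6, 0.1]
opening: 0.844
grasp_force: 0.0
```

>>> play_rows(deltas="0 0 0 0;0 0 0 0;0 0 0 0;0 0 0 0;0 0 0 0;0 0 0 0", hand=40)

```text
t: 25.0
eef_pos: [0.4575, 0.2289, 0.0106]
ee_rot: [0.761, 0.648, 0.001, 0.0]
force: [-1.2, -1.0, 7.6]
opening: 0.578
grasp_force: 31.0
```

>>> play_rows(deltas="0 0 40 0;0 0 85 0;10 -10 110 0;45 -46 110 0;85 -88 110 0;125 -129 110 0;155 -160 110 0;172 -177 110 0;175 -180.5 110 0;175 -180.5 90 0;175 -180.5 60 0;175 -180.5 40 0")

```text
t: 26.5
eef_pos: [0.6294, 0.0492, 0.047]
ee_rot: [0.761, 0.649, -0.001, -0.001]
force: [-0.8, 0.0, -1.8]
opening: 0.578
grasp_force: 32.2
```

>>> play_rows(deltas="0 0 -12 0;0 0 -20 0;0 0 -25 0;0 0 -26 0;0 0 -26 0;0 0 -26 0")

```text
t: 27.25
eef_pos: [0.6321, 0.048, 0.024]
ee_rot: [0.761, 0.648, 0.0, 0.0]
force: [-0.1, 0.1, -0.8]
opening: 0.582
grasp_force: 32.2
```

>>> play_rows(deltas="0 0 0 0;0 0 0 0;0 0 0 0;0 0 0 0;0 0 30 0;0 0 70 0;0 0 120 0;-30 -30 160 0;-75 -75 160 0;-120 -120 160 0;-150 -150 160 0;-150 -150 160 0", hand=68)

```text
t: 28.75
eef_pos: [0.4795, -0.1035, 0.1836]
ee_rot: [0.762, 0.647, -0.0, -0.0]
force: [0.1, -0.1, 0.3]
opening: 0.796
grasp_force: 0.0
```

Run:
```python
from h import *
t=env.read_camera("top")[:,:,::-1]
b=cv2.resize(t[140:250,150:370].copy(),None,fx=3.6,fy=3.6,interpolation=cv2.INTER_CUBIC)
for k,p in zip("ABCD",PAD):
    r,h=S[k]
    for z,col in((.013+h,(0,255,0)),(.013,(0,0,255))):
        q=(proj("top",ring(p[1],p[2],z,r))-[150,140]+.5)*3.6-.5
        cv2.polylines(b,[np.round(q*8).astype(int)],True,col,1,16,3)
cv2.imwrite('pics/fin.png',b)
```

```text
(no output)
```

View pics/fin.png

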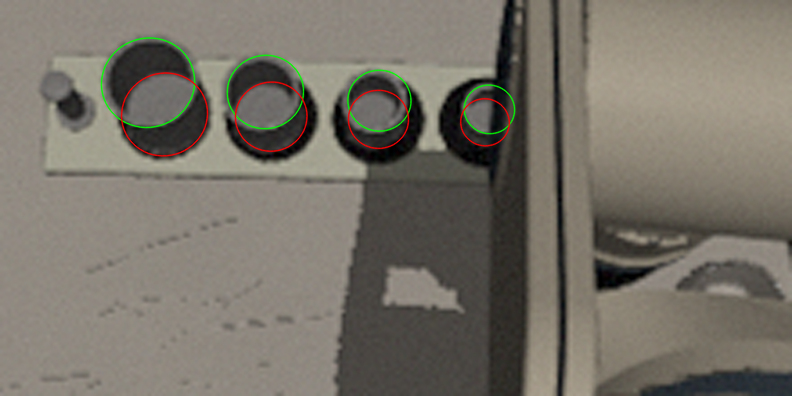

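The final view shows all four measures upright on their pads and in line with the model rings: A (150,90), B (265,100), C (378,110), D (487,115, partly behind the arm but confirmed earlier). Handing in.

```bash
python3 -c "
from plant import env
print(env.job_done())"
```

```text
the job is handed in; nothing more can be done
None
```

The job is handed in: the measures stand upright on pads 1–4 as 78, 62, 48 and 34 mm from the post outwards, centred to about 1–2 mm in the top view. I never moved the sauce cup, though the arm hid it in the last picture, and the hand-in returned no verdict.

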